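Count three clothes pegs into the counting tray's trough and shut its lid

TASK

Four clothes pegs lie on the platform of the counting tray and only three are needed: sweep any three of them along the platform so that they drop off its open edge into the trough, and leave the fourth lying on the platform. Then swing the trough's hinged lid over and press it fully shut, so that the counted pegs cannot get out. Leave the detergent jug and the scrubbing brush where they are.

Things in the scene. Friction and masses are not known exactly. Their poses are not given: they have to be found in the camera images.
- tray: Fixed counting tray of plain grey plastic, 160 x 317 mm, 63 mm high to its rims; it does not slide. Origin: centre of its underside, on the worktop. Tray y runs along it from the platform (robot's right) to the trough (robot's left), x across it away from the robot, z up. Rims 5 to 6 mm thick stand 13 mm above the platform on its two long sides and its closed end.
- platform_edge (a point): Middle of the platform's open edge above the trough, level with the platform's surface (tray x = 0, y = +62.5 mm, z = 50 mm); axes as the tray's. The level platform runs from here 215 mm back to the closed end (tray y = -152.5 mm) and is 152 mm wide between the rims; this edge has no rim and drops straight into the trough.
- trough (a point): Centre of the trough's floor (tray x = 0, y = +107.5 mm, z = 10 mm); axes as the tray's. The trough is 90 mm wide (tray y) and 152 mm long (tray x); outer wall 6 mm thick, 63 mm high; its end near the robot has a sill 40 mm high with a pouring lip.
- lid_hinge (a point): Middle of the lid's hinge line, on the trough's outer wall (tray x = 0, y = +160 mm, z = 65 mm); the line runs along tray x; axes as the tray's.
- lid_edge (a point): Middle of the free edge of the lid, 96 mm from the hinge line. The lid is a white plastic plate, 158 (along tray x) x 94 x 4 mm, its free edge turned 9 mm down (inward), with a small ridge (50 x 7 mm, 6 mm high) on its outer face 88 mm from the hinge. Shut, it lies level over the trough, its top 67 mm above the worktop.
- lid (a joint): Angle of the lid, rad: 0 fully shut and level over the trough, 1.57 upright, grows as it opens outward (to tray +y), stop at 2.1; at the start 1.5 to 1.95. The hinge is stiff: the lid stays where it is left (0.04 N m of friction, under 1 N at the free edge) and must be pushed all the way down.
- peg_1_center (a point): Centre of one of four clothes pegs of one shape (wood or plastic), 15 x 72 x 12 mm high, 12 g, lying loose and flat on the platform, length (its y axis) roughly along tray x. Three lie side by side nearer the trough, one apart nearer the closed end with 35 mm or more free between; which peg is the one apart varies.
- peg_2_center (a point): Centre of one of four clothes pegs of one shape (wood or plastic), 15 x 72 x 12 mm high, 12 g, lying loose and flat on the platform, length (its y axis) roughly along tray x. Three lie side by side nearer the trough, one apart nearer the closed end with 35 mm or more free between; which peg is the one apart varies.
- peg_3_center (a point): Centre of one of four clothes pegs of one shape (wood or plastic), 15 x 72 x 12 mm high, 12 g, lying loose and flat on the platform, length (its y axis) roughly along tray x. Three lie side by side nearer the trough, one apart nearer the closed end with 35 mm or more free between; which peg is the one apart varies.
- peg_4_center (a point): Centre of one of four clothes pegs of one shape (wood or plastic), 15 x 72 x 12 mm high, 12 g, lying loose and flat on the platform, length (its y axis) roughly along tray x. Three lie side by side nearer the trough, one apart nearer the closed end with 35 mm or more free between; which peg is the one apart varies.
- jug_center (a point): Bystander: liquid detergent jug with a handle, 78 x 134 x 277 mm high, standing to the right behind the work; point at half its height.
- brush_center (a point): Bystander: scrubbing brush with a grip, 61 x 155 x 91 mm high, to the left of the tray; point at half its height.

How it is judged:
By the outcome, as a careful person would: the job done as asked, in the order asked, and still so for the second after the job is handed in, with the robot touching nothing.
It also fails if it takes over 48 s, if anything falls off the work surface, if the arm or the gripper's body presses on something with over 40 N, if the wrist force passes 120 N, or if a joint passes its speed limit or range.

ROBOT

A 6-joint arm with a two-finger parallel gripper is mounted at the origin on a cart in front of the work surface, level with it; the furniture and walls round the work are solid. World frame = base frame: x ahead of the robot, y to its left, z up, the work surface at z = 0. Lengths are in mm, angles in rad, forces in N, time in s.
With the tool pointing down it reaches from about 400 to 925 mm from the base axis. Payload 12.5 kg.
Tool frame: the origin (TCP) lies on the centre line of the jaws, within the pads' length; the fingertips stand 17 mm ahead of it and the grasp point (between the pads) lies 2 mm behind it; z points along the fingers, y is the line along which they close (so a half turn about z gives the same grasp; the last joint's range is limited). The gripper opens to 95 mm and grips with 3 to 60 N. Pads are 20 mm wide; open, the fingers measure 119 mm over their backs; the gripper's body (75 mm by 180 mm) begins 59 mm behind the grasp point.
Start: joints at [-1.337, 0.491, 1.559, -0, 1.092, -0.106], TCP at [208.335, -589.275, 196.561] pointing down, gripper open.
Joint ranges: [-3.1, 3.1], [-0.84, 2.19], [0.05, 2.79], [-1.13, 4.28], [0.06, 2.93], [-2.69, 2.69]. Speed limits (rad/s): [2.22, 2.22, 2.79, 3.14, 3.14, 3.14].

INTERFACE

Orientations are given as [roll, pitch, yaw] about the fixed x, y, z axes, in that order (R = Rz(yaw) Ry(pitch) Rx(roll)).
In Python, from cell import env gives the robot as it stands.
- The arm moves only by the tool drive_tool, never from a script. Its argument "deltas" is text: rows parted by semicolons, each of 4 numbers parted by spaces: the shift along the world's x, y, z normalised to -1 to 1, where 1 is 100 mm, then the turn about the world's z normalised to -1 to 1, where 1 is 180 degrees. A call has 1 to 10 rows; each row shifts and turns the commanded pose from where the row before left it; what a row does not reach is not made up. A row lasts 1/12 s, in which the tool goes at most 41.7 mm and 7.16 degrees, less where a joint would pass 70% of its speed; a pose out of reach is approached as far as the arm can. A call with a number of a shift or a turn outside -1 to 1 is refused whole. A call with a gripper value outside its range is refused whole. "gripper" is the closure, from 0 (fully open) to 1 (shut), set as the call begins (left out, the last holds). The fingers move at their own pace and stop on an object; the grip force is fixed at half the most. Time passes only in rows, so rows that do not move let the fingers close. It gives the time, the measured TCP pose, the force, the opening and the grip force at its end, in the units of the state.
- env.state(): the state, without advancing time (a new reading comes with each control period).
- env.read_camera(name): name is "scene" or "top" or "wrist"; returns (picture, depth): 400x640x3 uint8, red, green, blue; 400x640 float32, mm along the optical axis (not along the pixel's ray), 0 where there is no reading.
- env.camera_params(name): a dict with "mtx" (3x3 intrinsics, pixels), "k1" (the pictures are not rectified: a ray, as slopes to the right and down, at radius r is drawn at 1 + k1 r^2 times it, then the intrinsics apply), "camera_from_world" (4x4, takes a point from world to camera coordinates); the wrist camera has in their place "mount" (4x4, takes a point from camera to tool coordinates, whose origin is the TCP and whose axes are the flange's). Camera axes: x right, y down, z forward; pixel columns grow to the right and rows downward; lengths in mm; the calibration is good to about 2 mm. A picture is of the moment at which its call begins: read the wrist's pose just before it. camera_params takes no time and is no camera call.
- env.job_done(): hands the job in; it is judged then, once.
The state is a dict: "t": time; "joints": joint angles; "qvel": joint speeds; "tau": joint torques, N m; "eef_pos": TCP position; "tcp_rot": TCP orientation; "ft_force": force on the tool from outside, world axes, zero at the start; "moment": the same for the moment, N m; "opening": opening from 0.0 (shut) to 1.0 (fully open); "grip_force": force on a finger pad.
Only numpy, scipy, OpenCV 4.12 (cv2) and the standard library are available. Lean on these libraries where they do the work, as an engineer would, in place of code of your own. Each camera call takes 0.05 s, during which the arm holds its last target. There are 200 camera calls.

## Working session

There is one attempt and no reset: what is moved stays moved. The work goes in short steps, Python scripts to look and compute and a tool call to move; the robot and the scene stay as the last step left them, time stands still between calls to the robot, and variables do not carry over. Pictures are saved under pics/ and viewed, at most 10 in all, crops included, and the job is handed in when it is done.

Besides the shell and the picture viewer there is one more tool, called after "Call:" as name(argument=value, ...) on one line, values as JSON. drive_tool: Moves the arm, as the interface text tells. Its arguments: {"type":"object","properties":{"deltas":{"type":"string"},"gripper":{"type":"number"}},"required":["deltas"]}

```bash
mkdir -p pics
cat > h.py <<'E'
import numpy as np, cv2
from cell import env
def ray(cam,uv):
    p=env.camera_params(cam); K=np.array(p["mtx"]); k1=p["k1"]
    uv=np.atleast_2d(np.array(uv,float))
    q=cv2.undistortPoints(uv[:,None],K,np.array([k1,0,0,0,0.]))[:,0]
    T=np.linalg.inv(np.array(p["camera_from_world"]))
    return T[:3,3], np.c_[q,np.ones(len(q))]@T[:3,:3].T, 
def onplane(cam,uv,z):
    o,d=ray(cam,uv); return o+d*((z-o[2])/d[:,2])[:,None]
def bydepth(cam,uv,D):
    o,d=ray(cam,uv); uv=np.atleast_2d(uv).astype(int)
    return o+d*D[uv[:,1],uv[:,0]][:,None]
E
python3 - <<'E'
from h import *
for c in("top","scene"):
    im,D=env.read_camera(c); cv2.imwrite(f"pics/{c}0.png",im[:,:,::-1]); np.save(f"{c}D.npy",D)
print(env.state())
E
```

```text
{'t': 0.1, 'joints': array([-1.33662802e+00,  4.91505306e-01,  1.55938049e+00, -2.16963600e-06,
        1.09168363e+00, -1.05620534e-01]), 'qvel': array([ 0.00170524, -0.00301456, -0.00065082,  0.00187758,  0.00100162,
        0.00050669]), 'tau': array([ 1.54345937e-03, -6.13620973e+01, -2.58607221e+01,  6.93606469e-02,
        4.70574643e-02, -2.94678978e-05]), 'eef_pos': array([ 208.26155569, -589.0435305 ,  196.01920441]), 'tcp_rot': array([-3.14062112e+00, -1.01062335e-04,  3.39789793e-01]), 'ft_force': array([-0.01794643, -0.09068107, -0.09954926]), 'moment': array([-0.01913774,  0.00884521, -0.00948451]), 'grip_force': 0.0, 'opening': 1.0018123002430297}
```

View pics/top0.png

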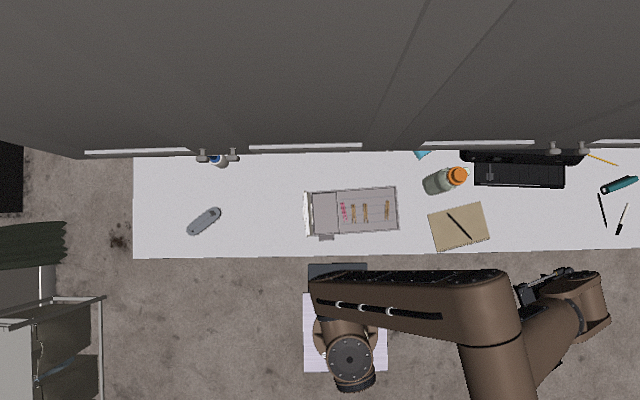

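View pics/scene0.png

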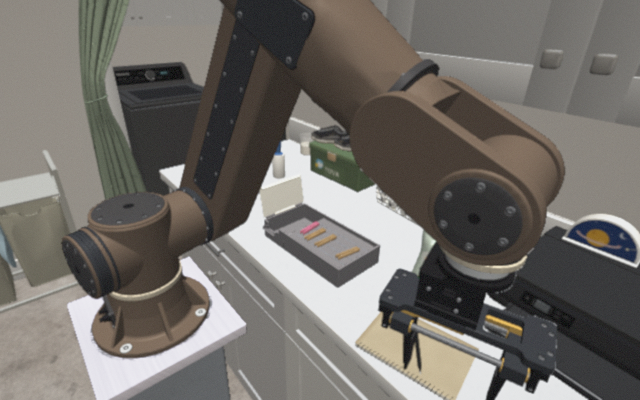

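The top view shows the tray spanning about (304..398, 186..238). The pegs are at (343,211), (353,212), (365,212) and one apart at (387,210). The lid is upright at the left, about (306,214), the brush is at (204,221) and the jug at (445,180).

Run:
```python
from h import *
im=cv2.imread("pics/top0.png"); D=np.load("topD.npy")
c=im[170:250,290:410]; cv2.imwrite("pics/crop.png",cv2.resize(c,None,fx=6,fy=6,interpolation=cv2.INTER_CUBIC))
hsv=cv2.cvtColor(im,cv2.COLOR_BGR2HSV)
m=np.zeros(im.shape[:2],np.uint8); m[188:236,337:396]=(hsv[188:236,337:396,1]>70)*255
n,l,s,ce=cv2.connectedComponentsWithStats(m)
for i in range(1,n):
    if s[i,4]<8: continue
    pts=np.argwhere(l==i)[:,::-1].astype(float)
    w=onplane("top",pts,62)[:,:2]; r=cv2.minAreaRect(w.astype(np.float32))
    print(ce[i],s[i,4],onplane("top",ce[i],62)[0].round(),[np.round(a,1) for a in r], w.min(0).round(),w.max(0).round())
# tray outline from depth-height
yy,xx=np.mgrid[175:250,290:410]; uv=np.c_[xx.ravel(),yy.ravel()]
P=bydepth("top",uv,D)
rim=P[(P[:,2]>30)&(P[:,2]<72)]
r=cv2.minAreaRect(rim[:,:2].astype(np.float32)); print("tray",r,cv2.boxPoints(r).round())
lid=P[(P[:,2]>85)&(P[:,2]<200)]; print("lid",len(lid),lid.min(0).round(),lid.max(0).round())
top=lid[lid[:,2]>lid[:,2].max()-12]; print(top.mean(0).round(),lid.mean(0).round())
print("plat",np.median(P[(P[:,2]>40)&(P[:,2]<57)][:,2]))
P2=bydepth("top",[[204,221],[445,180],[458,176],[240,157]],D);print(P2.round())
```

```text
[386.58 208.26] 50 [ 462. -159.   62.] [array([ 461.6, -158.8]), array([10.9, 54.8]), np.float64(88.4)] [ 434. -165.] [ 489. -153.]
[343.23636364 210.07272727] 55 [459.  -1.  62.] [array([455.5,  -1.6]), array([65. , 12.9]), np.float64(10.0)] [423. -11.] [488.   7.]
[353.19565217 212.2173913 ] 46 [450. -37.  62.] [array([449.4, -38.3]), array([10.9, 54.6]), np.float64(88.7)] [422. -44.] [477. -32.]
[364.84444444 210.62222222] 45 [455. -80.  62.] [array([450.4, -78.4]), array([10.9, 58.3]), np.float64(88.6)] [421. -85.] [480. -74.]
tray ((445.5013122558594, -41.50074768066406), (182.5352783203125, 316.0636901855469), 3.0340895652770996) [[ 346.  111.]
 [ 363. -204.]
 [ 545. -194.]
 [ 528.  121.]]
lid 289 [369. 116.  85.] [525. 141. 166.]
[446. 129. 159.] [446. 128. 140.]
plat 49.28812016391703
[[ 429.  518.   42.]
 [ 545. -327.  216.]
 [ 550. -348.  278.]
 [ 674.  389.    2.]]
```

View pics/crop.png

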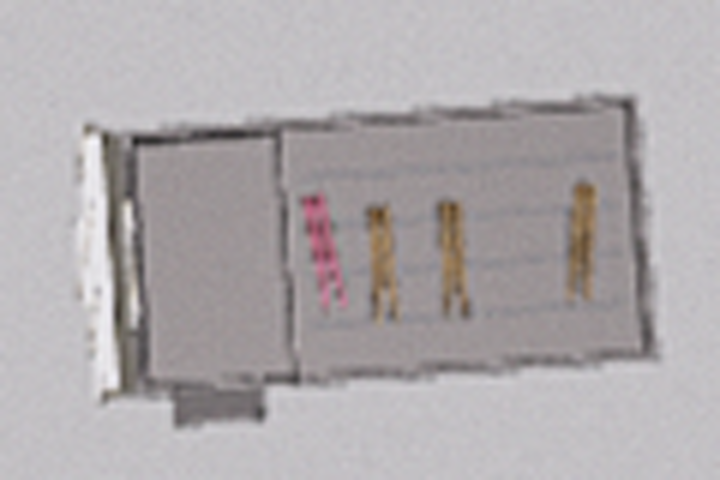

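Tray centre is about (455.5, -41) with yaw about 0.053 rad, and the measured platform height is 49 mm against the 50 mm given. I'll sweep the three pegs nearer the trough with the part-closed fingers spread along tray x.

Call:
drive_tool(deltas="0.17 0.34 0 0.029;0.17 0.34 0 0.029;0.17 0.34 0 0.029;0.17 0.34 0 0.029;0.17 0.34 0 0.029;0.17 0.34 0 0.029;0.17 0.34 0 0.029;0.17 0.34 0 0.029;0.17 0.34 0 0.029;0.17 0.34 0 0.029", gripper=0.6)

```text
t: 0.93
eef_pos: [378.6, -247.5, 196.5]
tcp_rot: [-3.142, -0.0, 1.255]
ft_force: [0.8, -0.2, -0.7]
opening: 0.41
grip_force: 0.0
```

Call:
drive_tool(deltas="0.18 0.32 0 0.029;0.18 0.32 0 0.029;0.18 0.32 0 0.029;0.18 0.32 0 0.029;0 0 0 0;0 0 0 0;0 0 0 0")

```text
t: 1.52
eef_pos: [450.1, -121.4, 196.4]
tcp_rot: [-3.141, -0.0, 1.615]
ft_force: [-0.7, -0.1, -0.0]
opening: 0.405
grip_force: 0.0
```

Run:
```python
from h import *
s=env.state(); im,D=env.read_camera("wrist"); cv2.imwrite("pics/w1.png",im[:,:,::-1])
p=env.camera_params("wrist");print(p)
from scipy.spatial.transform import Rotation as R
T=np.eye(4);T[:3,:3]=R.from_euler("xyz",s["tcp_rot"]).as_matrix();T[:3,3]=s["eef_pos"]
C=T@np.array(p["mount"])
yy,xx=np.mgrid[0:400,0:640];uv=np.c_[xx.ravel(),yy.ravel()].astype(float)
q=cv2.undistortPoints(uv[:,None],np.array(p["mtx"]),np.array([p["k1"],0,0,0,0.]))[:,0]
P=(np.c_[q,np.ones(len(q))]*D.ravel()[:,None])@C[:3,:3].T+C[:3,3]
np.save("P.npy",P)
hsv=cv2.cvtColor(im,cv2.COLOR_RGB2HSV); m=((hsv[...,1]>80)&(D>0)&(abs(P[:,2].reshape(400,640)-58)<9)).astype(np.uint8)
n,l,st,ce=cv2.connectedComponentsWithStats(m)
for i in range(1,n):
    if st[i,4]>300:
        w=P[l.ravel()==i]; print(ce[i].round(),st[i,4],cv2.minAreaRect(w[:,:2].astype(np.float32)),np.median(w[:,2]))
```

```text
{'mtx': array([[332.48021223,   0.        , 322.02411642],
       [  0.        , 332.48021223, 198.53160282],
       [  0.        ,   0.        ,   1.        ]]), 'k1': -0.05820492478646041, 'mount': array([[ 3.65923697e-04, -9.66923329e-01, -2.55066935e-01,
         7.18143298e+01],
       [ 9.99999927e-01,  3.80963068e-04, -9.55987101e-06,
         1.82120112e+00],
       [ 1.06414744e-04, -2.55066913e-01,  9.66923398e-01,
        -1.87138383e+02],
       [ 0.00000000e+00,  0.00000000e+00,  0.00000000e+00,
         1.00000000e+00]])}
[339.  59.] 746 ((457.3342590332031, -2.778104782104492), (68.34764099121094, 12.0595703125), 10.400472640991211) 59.72854175581901
[330.  98.] 460 ((450.1329650878906, -37.86390686035156), (65.77494812011719, 10.129871368408203), 2.598283529281616) 59.79256846152296
[330. 144.] 511 ((451.62481689453125, -80.54564666748047), (66.933349609375, 10.95788288116455), 1.380866289138794) 59.61081096042483
[331. 221.] 665 ((459.8802795410156, -158.6968994140625), (12.618532180786133, 68.1080551147461), 85.56804656982422) 59.195552492143975
```

View pics/w1.png

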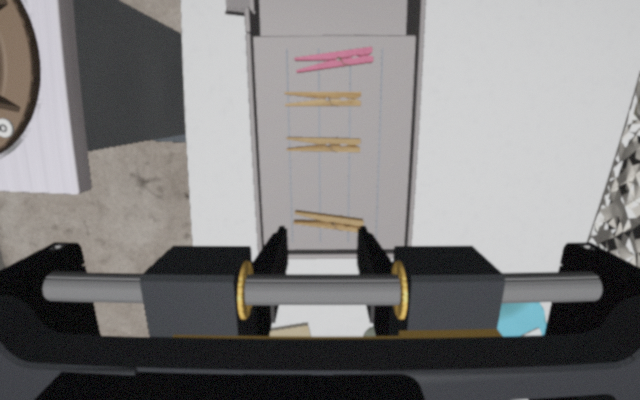

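The wrist view agrees: pegs at rows 59, 98 and 144, the apart one at 221, and the platform edge at about row 36. The gap at y = -121 is clear, so I'm lowering there.

Call:
drive_tool(deltas="0.01 0 -0.25 0.001;0.01 0 -0.25 0;0 0 -0.25 0;0 0 -0.25 0;0 0 -0.15 0;0 0 -0.1 0;0 0 0 0;0 0 0 0")

```text
t: 2.23
eef_pos: [451.9, -122.3, 71.5]
tcp_rot: [-3.141, -0.0, 1.616]
ft_force: [-0.0, -0.7, 0.1]
opening: 0.398
grip_force: 0.0
```

Call:
drive_tool(deltas="-0.003 0.06 -0.01 0;-0.004 0.08 0 0;-0.004 0.08 0 0;-0.004 0.08 0 0;-0.004 0.08 0 0;-0.004 0.08 0 0;-0.004 0.08 0 0;-0.004 0.08 0 0;-0.004 0.08 0 0;-0.004 0.08 0 0")

```text
t: 3.07
eef_pos: [448.4, -42.4, 70.6]
tcp_rot: [3.142, 0.0, 1.619]
ft_force: [0.2, -1.0, 0.0]
opening: 0.4
grip_force: 0.0
```

Call:
drive_tool(deltas="-0.004 0.08 0 0;-0.004 0.08 0 0;-0.004 0.08 0 0;-0.004 0.08 0 0;-0.004 0.08 0 0;-0.004 0.08 0 0;-0.004 0.08 0 0;-0.004 0.08 0 0;0 0 0 0;0 0 0 0")

```text
t: 3.9
eef_pos: [445.2, 21.1, 70.6]
tcp_rot: [3.141, 0.0, 1.619]
ft_force: [1.3, 0.6, 0.1]
opening: 0.4
grip_force: 0.0
```

Run:
```python
from h import *
a,_=env.read_camera("wrist");b,D=env.read_camera("scene")
cv2.imwrite("pics/w2.png",np.vstack([a[:300,100:540],cv2.resize(b[170:300,230:420],(440,300))])[:,:,::-1])
```

```text
(no output)
```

View pics/w2.png

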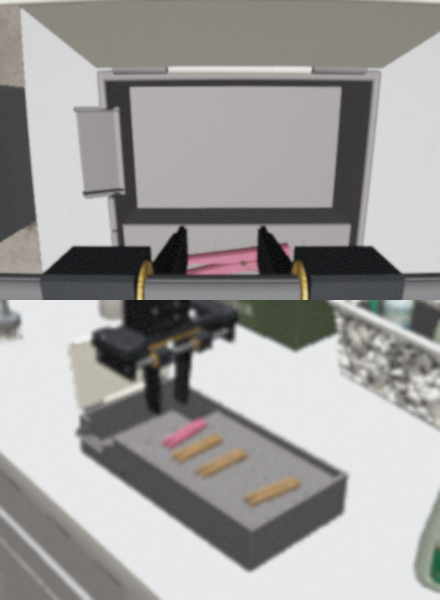

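The fingers are just over the trough edge at wrist row ~225, yet the pegs still lie behind on the platform, with pink at about (240,260). I need to know whether they moved and where the tips actually are.

```bash
cat >> h.py <<'E'
from scipy.spatial.transform import Rotation as R
def wcloud():
    s=env.state(); im,D=env.read_camera("wrist"); p=env.camera_params("wrist")
    T=np.eye(4);T[:3,:3]=R.from_euler("xyz",s["tcp_rot"]).as_matrix();T[:3,3]=s["eef_pos"]
    C=T@np.array(p["mount"])
    yy,xx=np.mgrid[0:400,0:640];uv=np.c_[xx.ravel(),yy.ravel()].astype(float)
    q=cv2.undistortPoints(uv[:,None],np.array(p["mtx"]),np.array([p["k1"],0,0,0,0.]))[:,0]
    P=(np.c_[q,np.ones(len(q))]*D.ravel()[:,None])@C[:3,:3].T+C[:3,3]
    return im,D,P.reshape(400,640,3)
E
python3 - <<'E'
from h import *
im,D,P=wcloud()
hsv=cv2.cvtColor(im,cv2.COLOR_RGB2HSV)
m=(hsv[...,1]>80)&(P[...,2]>0)&(P[...,2]<90)&(abs(P[...,0]-450)<60); w=P[m]; print("pink",len(w),w.min(0).round(),w.max(0).round(),np.median(w,0).round())
# fingers
k=(im.max(2)<60)&(P[...,2]>35)&(P[...,2]<125)&(abs(P[...,0]-445)<45); w=P[k]; print("finger",len(w),np.percentile(w,[1,5,50,99],axis=0).round())
for r in range(225,300,8):
    for c in (275,280,285,365,370,375): print((r,c),P[r,c].round(),end=" ")
    print()
im2,D2=env.read_camera("scene"); 
hs=cv2.cvtColor(im2,cv2.COLOR_RGB2HSV); mm=np.zeros((400,640),np.uint8); mm[200:270,280:375]=hs[200:270,280:375,1]>80
n,l,st,ce=cv2.connectedComponentsWithStats(mm)
for i in range(1,n):
    if st[i,4]>20: print(ce[i].round(),st[i,4],onplane("scene",ce[i],60)[0].round())
E
```

```text
pink 2260 [419. -44.  48.] [491.  19.  90.] [451.  -8.  59.]
finger 1390 [[409.  15.  38.]
 [421.  19.  40.]
 [442.  31. 110.]
 [482. 112. 125.]]
(225, 275) [416.  17.  48.] (225, 280) [419.  17.  48.] (225, 285) [423.  18.  49.] (225, 365) [476.  21.  49.] (225, 370) [479.  20.  48.] (225, 375) [482.  21.  48.] 
(233, 275) [423.  31.  98.] (233, 280) [425.  31.  99.] (233, 285) [427.  30.  94.] (233, 365) [468.  34.  99.] (233, 370) [471.  34. 100.] (233, 375) [483.  15.  49.] 
(241, 275) [424.  31. 109.] (241, 280) [426.  31. 108.] (241, 285) [428.  28. 100.] (241, 365) [467.  34. 111.] (241, 370) [470.  33. 108.] (241, 375) [472.  34. 110.] 
(249, 275) [425.  31. 118.] (249, 280) [427.  30. 115.] (249, 285) [428.  24. 101.] (249, 365) [466.  32. 117.] (249, 370) [468.  34. 120.] (249, 375) [470.  34. 120.] 
(257, 275) [426.  30. 125.] (257, 280) [428.  28. 121.] (257, 285) [428.  20. 102.] (257, 365) [466.  31. 123.] (257, 370) [467.  33. 127.] (257, 375) [469.  34. 128.] 
(265, 275) [427.  30. 132.] (265, 280) [428.  26. 123.] (265, 285) [429.  16. 103.] (265, 365) [466.  28. 125
[... 167 characters left out ...]
26.] (273, 370) [465.  32. 139.] (273, 375) [467.  34. 142.] 
(281, 275) [434.  50. 181.] (281, 280) [435.  50. 181.] (281, 285) [436.  49. 180.] (281, 365) [457.  51. 181.] (281, 370) [458.  51. 180.] (281, 375) [459.  51. 182.] 
(289, 275) [434.  48. 183.] (289, 280) [435.  48. 182.] (289, 285) [436.  48. 182.] (289, 365) [457.  49. 181.] (289, 370) [458.  50. 183.] (289, 375) [459.  49. 182.] 
(297, 275) [434.  46. 183.] (297, 280) [435.  46. 183.] (297, 285) [436.  46. 183.] (297, 365) [457.  47. 182.] (297, 370) [458.  47. 183.] (297, 375) [460.  47. 182.] 
[310. 227.] 83 [454.  -5.  60.]
[315. 234.] 80 [445. -40.  60.]
[325. 240.] 86 [447. -84.  60.]
[347. 252.] 101 [ 456. -162.   60.]
```

Run:
```python
from h import *
im,D=env.read_camera("scene")
yy,xx=np.mgrid[180:235,275:330];uv=np.c_[xx.ravel(),yy.ravel()].astype(float)
P=bydepth("scene",uv,D); c=im[180:235,275:330].reshape(-1,3)
k=(c.max(1)<70)&(abs(P[:,1]-21)<25)&(abs(P[:,0]-445)<50)&(P[:,2]>30)
Q=P[k];U=uv[k];o=Q[:,2].argsort()[:14];print(len(Q));print(np.c_[U[o],Q[o]].round())
cv2.imwrite("pics/s3.png",cv2.resize(im[150:260,250:390],(763,600),interpolation=cv2.INTER_CUBIC)[:,:,::-1])
```

```text
380
[[307. 214. 466.  23.  88.]
 [310. 215. 468.  11.  89.]
 [306. 213. 465.  27.  90.]
 [293. 217. 421.  31.  90.]
 [308. 214. 465.  17.  91.]
 [309. 215. 464.  11.  91.]
 [294. 217. 422.  28.  91.]
 [305. 212. 465.  31.  91.]
 [295. 218. 420.  21.  92.]
 [309. 214. 466.  13.  92.]
 [297. 219. 421.  12.  92.]
 [297. 218. 424.  16.  93.]
 [307. 213. 464.  21.  93.]
 [296. 218. 421.  17.  93.]]
```

View pics/s3.png

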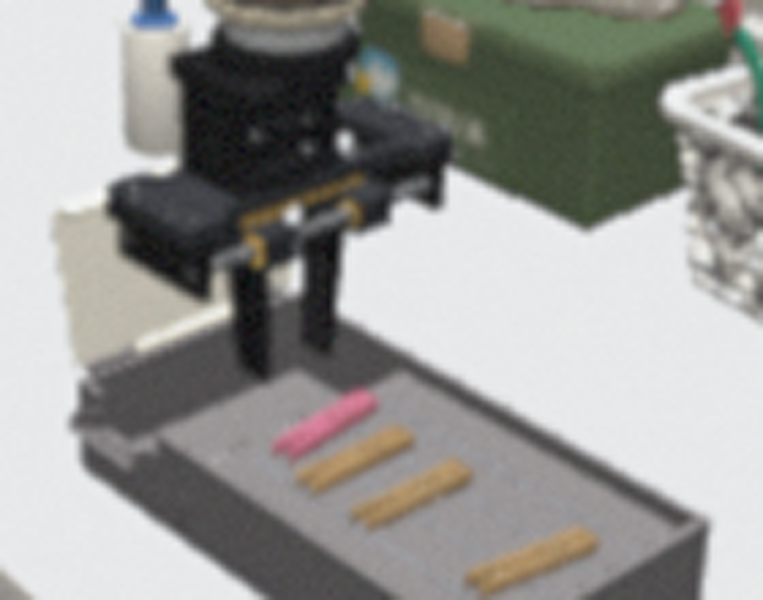

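In the close-up, all four pegs are unmoved and the fingertips hang at about (250,365) and (318,345). Both cameras put the tips near z = 90 with the TCP at 70.6. That is about 37 mm above the tip height the spec implies (tips 17 mm ahead of the TCP), so the sweep passed over the pegs. From here on I'll use the measured offset (tips about 20 mm above the reported TCP) and confirm it with a gentle descent in the gap.

Call:
drive_tool(deltas="0.006 -0.16 0 0;0.01 -0.16 0 0;0.01 -0.16 0 0;0.01 -0.16 0 0;0.01 -0.16 0 0;0.01 -0.16 0 0;0.01 -0.16 0 0;0.01 -0.16 0 0;0.01 -0.14 0 0;0 0 0 0")

```text
t: 4.98
eef_pos: [454.2, -123.4, 70.5]
tcp_rot: [3.141, 0.0, 1.616]
ft_force: [-0.1, 1.3, -0.0]
opening: 0.4
grip_force: 0.0
```

Call:
drive_tool(deltas="0 0 -0.1 0;0 0 -0.1 0;0 0 -0.05 0;0 0 -0.03 0;0 0 0 0;0 0 0 0")

```text
t: 5.48
eef_pos: [453.9, -121.1, 42.7]
tcp_rot: [-3.142, -0.0, 1.619]
ft_force: [0.6, -0.6, 0.5]
opening: 0.401
grip_force: 0.0
```

Run:
```python
from h import *
s=env.state();print(s["eef_pos"],s["ft_force"])
im,D,P=wcloud(); y0=s["eef_pos"][1]
k=(im.max(2)<70)&(abs(P[...,1]-y0)<14)&(abs(P[...,0]-s["eef_pos"][0])<45)&(P[...,2]>30)&(P[...,2]<150)
w=P[k];print("wrist",len(w),np.percentile(w,[1,3,10],axis=0).round())
im,D=env.read_camera("scene")
yy,xx=np.mgrid[170:280,280:380];uv=np.c_[xx.ravel(),yy.ravel()].astype(float)
P=bydepth("scene",uv,D); c=im[170:280,280:380].reshape(-1,3)
k=(c.max(1)<70)&(abs(P[:,1]-y0)<14)&(abs(P[:,0]-450)<50)&(P[:,2]>30)
Q=P[k];print("scene",len(Q),np.percentile(Q,[1,3,10],axis=0).round())
```

```text
[ 453.85790241 -121.07665162   42.68548937] [ 0.56797526 -0.5763842   0.45946956]
wrist 3461 [[ 428. -130.   65.]
 [ 429. -128.   69.]
 [ 432. -124.   77.]]
scene 518 [[ 402. -135.   67.]
 [ 402. -134.   70.]
 [ 403. -133.   81.]]
```

The tips are at about z = 63 with the TCP at 42.7, which confirms the +20 mm offset. Now a careful descent, watching the force.

Call:
drive_tool(deltas="0 0 -0.03 0;0 0 -0.02 0;0 0 -0.02 0;0 0 0 0;0 0 0 0")

```text
t: 6.0
eef_pos: [453.8, -121.3, 35.4]
tcp_rot: [-3.141, -0.0, 1.618]
ft_force: [0.7, -0.8, -0.9]
opening: 0.398
grip_force: 0.0
```

Call:
drive_tool(deltas="0 0 -0.01 0;0 0 -0.01 0;0 0 0 0;0 0 0 0")

```text
t: 6.33
eef_pos: [453.8, -121.3, 33.5]
tcp_rot: [3.142, -0.0, 1.618]
ft_force: [1.2, 0.2, 0.1]
opening: 0.401
grip_force: 0.0
```

Nothing touched, and the tips should be at about 53–54. Sweeping now.

Call:
drive_tool(deltas="-0.003 0.06 0 0;-0.004 0.08 0 0;-0.004 0.08 0 0;-0.004 0.08 0 0;-0.004 0.08 0 0;-0.004 0.08 0 0;-0.004 0.08 0 0;0 0 0 0")

```text
t: 7.0
eef_pos: [450.8, -65.8, 33.6]
tcp_rot: [-3.141, -0.0, 1.62]
ft_force: [0.1, -0.9, -0.3]
opening: 0.397
grip_force: 0.0
```

Run:
```python
from h import *
im2,D2=env.read_camera("scene"); 
hs=cv2.cvtColor(im2,cv2.COLOR_RGB2HSV); mm=np.zeros((400,640),np.uint8); mm[200:270,280:375]=hs[200:270,280:375,1]>80
n,l,st,ce=cv2.connectedComponentsWithStats(mm)
for i in range(1,n):
    if st[i,4]>20: print(ce[i].round(),st[i,4],onplane("scene",ce[i],60)[0].round())
```

```text
[333. 209.] 43 [579.  35.  60.]
[319. 216.] 33 [515.  26.  60.]
[308. 234.] 100 [427. -30.  60.]
[322. 231.] 43 [469. -42.  60.]
[347. 252.] 100 [ 455. -162.   60.]
```

Call:
drive_tool(deltas="-0.004 0.08 0 0;-0.004 0.08 0 0;-0.004 0.08 0 0;-0.004 0.08 0 0;-0.004 0.08 0 0;-0.004 0.08 0 0;-0.004 0.08 0 0;-0.004 0.08 0 0;-0.004 0.08 0 0;0 0 0 0")

```text
t: 7.88
eef_pos: [447.3, 6.0, 33.6]
tcp_rot: [-3.141, -0.0, 1.62]
ft_force: [-0.2, 0.7, -0.2]
opening: 0.398
grip_force: 0.0
```

Call:
drive_tool(deltas="-0.004 0.08 0 0;-0.004 0.08 0 0;-0.002 0.06 0 0;0 0 0 0;0 0 0 0")

```text
t: 8.3
eef_pos: [446.6, 27.0, 33.6]
tcp_rot: [3.141, 0.0, 1.619]
ft_force: [-0.2, 0.1, -0.6]
opening: 0.402
grip_force: 0.0
```

Run:
```python
from h import *
a,_=env.read_camera("wrist");b,D=env.read_camera("scene")
cv2.imwrite("pics/w4.png",np.vstack([a[:300,100:540],cv2.resize(b[170:300,230:420],(440,300))])[:,:,::-1])
```

```text
(no output)
```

View pics/w4.png

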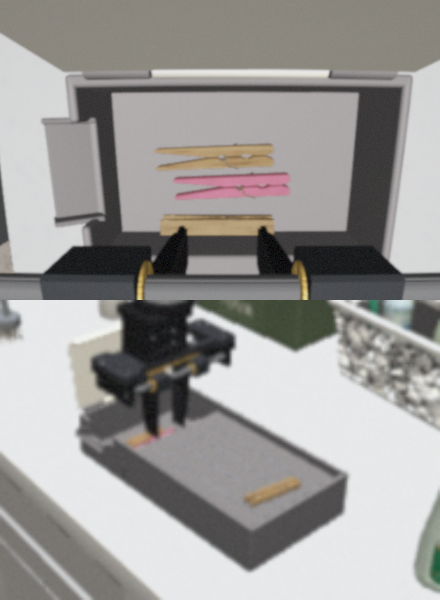

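Two pegs lie in the trough at rows ~157 and ~187, and the apart peg is still on the platform. The third, at row ~225, is right at the fingers and on its side, so I'll push 12 mm further and then measure its height.

Call:
drive_tool(deltas="-0.003 0.06 0 0;-0.003 0.06 0 0;0 0 0 0;0 0 0 0;0 0 0 0")

```text
t: 8.82
eef_pos: [445.9, 38.8, 33.6]
tcp_rot: [3.142, 0.0, 1.619]
ft_force: [0.3, 0.1, -1.2]
opening: 0.401
grip_force: 0.0
```

Run:
```python
from h import *
im,D,P=wcloud(); hsv=cv2.cvtColor(im,cv2.COLOR_RGB2HSV)
m=((hsv[...,1]>80)&(abs(P[...,0]-450)<80)&(P[...,2]<90)&(D>0)&(P[...,1]>0)).astype(np.uint8)
n,l,st,ce=cv2.connectedComponentsWithStats(m)
for i in range(1,n):
    if st[i,4]>100: w=P[l==i]; print(ce[i].round(),st[i,4],np.median(w,0).round(),w.min(0).round(),w.max(0).round())
```

```text
[321. 175.] 1937 [446.  73.  20.] [406.  63.   9.] [477.  81.  22.]
[336. 203.] 2041 [456.  55.  19.] [417.  45.   8.] [489.  63.  22.]
[371. 245.] 196 [469.  52.  78.] [466.  50.  54.] [475.  52.  90.]
[270. 243.] 264 [422.  49.  71.] [410.  25.  11.] [427.  50.  90.]
[322. 242.] 1505 [448.  30.  23.] [425.  19.  12.] [471.  50.  78.]
```

All three pegs are in the trough at z ≈ 20–23. Next I raise the tool, cross over the lid, and come down on its outer side.

Call:
drive_tool(deltas="0 0 0.2 0;0 0 0.25 0;0 0 0.25 0;0 0 0.25 0;0 0 0.25 0;0 0 0.25 0;0 0 0.12 0;0 0 0 0")

```text
t: 9.53
eef_pos: [446.9, 38.6, 192.9]
tcp_rot: [3.137, 0.0, 1.618]
ft_force: [-0.7, -0.1, -0.6]
opening: 0.403
grip_force: 0.0
```

Call:
drive_tool(deltas="-0.01 0.2 0 0;-0.01 0.25 0 0;-0.01 0.25 0 0;-0.01 0.25 0 0;-0.01 0.25 0 0;-0.005 0.14 0 0;0 0 0 0;0 0 0 0")

```text
t: 10.2
eef_pos: [439.9, 172.9, 189.5]
tcp_rot: [-3.14, 0.0, 1.62]
ft_force: [0.3, 1.1, 0.0]
opening: 0.399
grip_force: 0.0
```

Run:
```python
from h import *
b,D=env.read_camera("scene");s=env.state();print(s["eef_pos"])
yy,xx=np.mgrid[150:240,255:320];uv=np.c_[xx.ravel(),yy.ravel()].astype(float)
P=bydepth("scene",uv,D);c=b[150:240,255:320].reshape(-1,3)
k=(c.min(1)>120)&(P[:,2]>80)&(P[:,2]<185)&(abs(P[:,0]-446)<85)&(P[:,1]>60)&(P[:,1]<200)
Q=P[k]
for z in range(80,185,15):
    q=Q[(Q[:,2]>=z)&(Q[:,2]<z+15)]
    if len(q):print(z,len(q),np.median(q,0).round(),q[:,1].max().round())
```

```text
[440.08700298 172.33025453 189.73420165]
80 200 [443. 120.  88.] 130.0
95 196 [441. 123. 103.] 132.0
110 197 [443. 126. 118.] 134.0
125 198 [445. 128. 133.] 136.0
140 182 [441. 131. 147.] 139.0
155 105 [441. 128. 159.] 140.0
```

Call:
drive_tool(deltas="0 0 -0.2 0;0 0 -0.2 0;0 0 -0.2 0;0 0 -0.14 0;0 0 0 0;0 0 0 0")

```text
t: 10.75
eef_pos: [440.3, 171.8, 116.2]
tcp_rot: [-3.14, 0.0, 1.617]
ft_force: [0.0, -0.6, 0.3]
opening: 0.401
grip_force: 0.0
```

Call:
drive_tool(deltas="0.004 -0.08 0 0;0.004 -0.08 0 0;0.004 -0.08 0 0;0.004 -0.08 0 0;0.004 -0.08 0 0;0.004 -0.07 -0.017 0;0.004 -0.07 -0.017 0;0.004 -0.07 -0.017 0;0.004 -0.07 -0.017 0;0.004 -0.07 -0.017 0")

```text
t: 11.58
eef_pos: [444.4, 97.0, 107.8]
tcp_rot: [-3.141, -0.0, 1.618]
ft_force: [-0.9, 1.0, 0.3]
opening: 0.403
grip_force: 0.2
```

Run:
```python
from h import *
b,D=env.read_camera("scene");s=env.state();print(s["eef_pos"],s["ft_force"])
cv2.imwrite("pics/s5.png",cv2.resize(b[130:280,230:390],(640,600))[:,:,::-1])
```

```text
[444.34316806  96.28750298 107.50644782] [-0.21519017 -1.03735992  0.14173089]
```

View pics/s5.png

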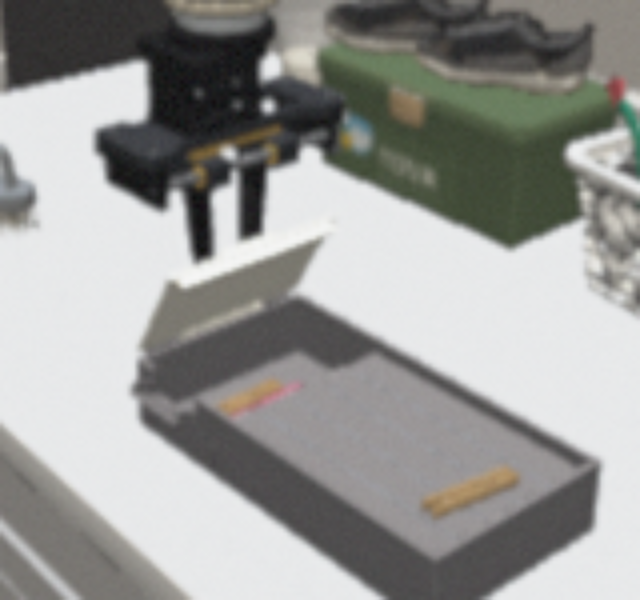

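The lid is tipped well inward, its free edge at about (170,285) to (330,228), with the fingers behind it. One peg is on the platform and the others are in the trough. Continuing the arc.

Call:
drive_tool(deltas="0.003 -0.053 -0.05 0;0.003 -0.053 -0.05 0;0.003 -0.053 -0.05 0;0.003 -0.053 -0.05 0;0.003 -0.053 -0.05 0;0.001 -0.02 -0.058 0;0.001 -0.02 -0.058 0;0.001 -0.02 -0.058 0;0 -0.015 -0.058 0;0 0 0 0")

```text
t: 12.47
eef_pos: [445.8, 63.6, 58.8]
tcp_rot: [-3.14, -0.0, 1.618]
ft_force: [-0.6, 0.4, -0.1]
opening: 0.398
grip_force: 0.0
```

Call:
drive_tool(deltas="0 -0.01 -0.04 0;0 -0.01 -0.04 0;0 0 -0.02 0;0 0 -0.02 0;0 0 0 0")

```text
t: 12.88
eef_pos: [446.3, 61.7, 48.9]
tcp_rot: [3.141, 0.0, 1.619]
ft_force: [-4.7, -1.8, 21.3]
opening: 0.401
grip_force: 10.2
```

It's now pressing at 21 N with the tips at about z = 68, so the lid is down. One slightly firmer press, then lift and check.

Call:
drive_tool(deltas="0 0 -0.02 0;0 0 0 0;0 0 0 0;0 0 0 0")

```text
t: 13.22
eef_pos: [446.4, 61.7, 48.4]
tcp_rot: [3.139, 0.0, 1.619]
ft_force: [-10.8, -1.2, 50.0]
opening: 0.398
grip_force: 25.2
```

Call:
drive_tool(deltas="0 0 0.06 0;0 0 0.15 0;0 0 0.25 0;0 0 0.25 0;0 0 0.25 0;0 -0.2 0.25 0;0 -0.3 0 0;0 -0.3 0 0;0 0 0 0;0 0 0 0")

```text
t: 14.05
eef_pos: [446.2, -19.1, 166.9]
tcp_rot: [3.141, -0.0, 1.616]
ft_force: [0.3, 0.8, -0.1]
opening: 0.401
grip_force: 0.0
```

Run:
```python
from h import *
im,D,P=wcloud()
k=(im.min(2)>150)&(abs(P[...,0]-447)<75)&(P[...,1]>15)&(P[...,1]<125)&(P[...,2]>45)
w=P[k];A=np.c_[w[:,:2]-[447,119],np.ones(len(w))];print(len(w),np.linalg.lstsq(A,w[:,2],rcond=None)[0],np.percentile(w,[2,50,98],axis=0).round(1))
b,_=env.read_camera("scene")
cv2.imwrite("pics/s6.png",np.vstack([im[:300,100:540],cv2.resize(b[170:300,230:420],(440,300))])[:,:,::-1])
```

```text
22390 [-1.46318957e-02 -8.82038976e-02  6.70071956e+01] [[378.5  18.1  49.1]
 [448.3  70.9  66. ]
 [518.9 118.8  74. ]]
```

View pics/s6.png

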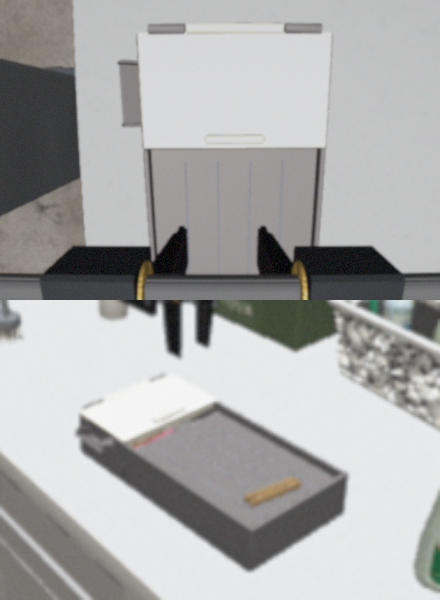

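The lid is flat over the trough and one peg remains on the platform, but some pink shows at the lid's edge, about (150,437). I'm checking how level it is by height profile.

Run:
```python
from h import *
im,D,P=wcloud()
for y in range(10,126,6):
    r=[]
    for x0 in(385,410,475,500):
        k=(abs(P[...,1]-y)<3)&(abs(P[...,0]-x0)<8)&(D>0)&(P[...,2]>0)&(P[...,2]<120)
        r.append((k.sum(),np.median(P[...,2][k]).round(1)) if k.any() else 0)
    print(y,r)
b,Ds=env.read_camera("scene"); hs=cv2.cvtColor(b,cv2.COLOR_RGB2HSV)
ys,xs=np.nonzero((hs[215:245,275:325,1]>80)); uv=np.c_[xs+275,ys+215]
Q=bydepth("scene",uv.astype(float),Ds);print(len(Q),np.c_[uv,Q].round()[::4])
```

```text
10 [(np.int64(132), np.float64(49.6)), (np.int64(115), np.float64(48.9)), (np.int64(111), np.float64(48.9)), (np.int64(112), np.float64(48.9))]
16 [(np.int64(105), np.float64(49.4)), (np.int64(101), np.float64(48.6)), (np.int64(111), np.float64(49.0)), (np.int64(114), np.float64(49.0))]
22 [(np.int64(118), np.float64(65.7)), (np.int64(103), np.float64(65.7)), (np.int64(82), np.float64(49.0)), (np.int64(84), np.float64(48.6))]
28 [(np.int64(120), np.float64(65.8)), (np.int64(124), np.float64(65.7)), (np.int64(121), np.float64(66.8)), (np.int64(124), np.float64(66.0))]
34 [(np.int64(128), np.float64(65.8)), (np.int64(132), np.float64(65.8)), (np.int64(138), np.float64(71.1)), (np.int64(127), np.float64(65.9))]
40 [(np.int64(127), np.float64(65.8)), (np.int64(135), np.float64(66.0)), (np.int64(134), np.float64(65.7)), (np.int64(134), np.float64(65.8))]
46 [(np.int64(138), np.float64(65.9)), (np.int64(135), np.float64(65.8)), (np.int64(136), np.float64(65.8)), (np.int64(136), np.float64(65.8))]
52 [(np.int64(137), np.float64(66.1)), (np.int64(140), np.float64(65.9)), (np.int64(139), np.f
[... 1853 characters left out ...]
least_2d(uv).astype(int)
        ~~~^^^^^^^^
  File "h.py", line 6, in ray
    q=cv2.undistortPoints(uv[:,None],K,np.array([k1,0,0,0,0.]))[:,0]
      ~~~~~~~~~~~~~~~~~~~^^^^^^^^^^^^^^^^^^^^^^^^^^^^^^^^^^^^^^
cv2.error: OpenCV(4.12.0) /io/opencv/modules/calib3d/src/undistort.dispatch.cpp:347: error: (-215:Assertion failed) CV_IS_MAT(_src) && CV_IS_MAT(_dst) && (_src->rows == 1 || _src->cols == 1) && (_dst->rows == 1 || _dst->cols == 1) && _src->cols + _src->rows - 1 == _dst->rows + _dst->cols - 1 && (CV_MAT_TYPE(_src->type) == CV_32FC2 || CV_MAT_TYPE(_src->type) == CV_64FC2) && (CV_MAT_TYPE(_dst->type) == CV_32FC2 || CV_MAT_TYPE(_dst->type) == CV_64FC2) in function 'cvUndistortPointsInternal'
```

The lid is level at 66 mm (±0.3) across its whole width, from hinge to free edge, so it is fully shut. The pink is the peg in the trough, visible through the few-millimetre gap under the lid's turned-down edge. The tool is clear, so I'm handing in.

```bash
python3 -c "
from cell import env
print(env.job_done())"
```

```text
the job is handed in; nothing more can be done
None
```

Three pegs are in the trough, the fourth is still on the platform, the lid is pressed fully shut, and I didn't touch the jug or brush; handed in at about 14 s (the first sweep passed over the pegs because the fingertips sit about 37 mm higher than the spec implies, and the second worked).

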